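Space the slats of a shoe-drying rack with a gauge

TASK

Space the sliding slats of the small wooden shoe-drying rack evenly, stepping the two-footed wooden spacing gauge along the row: set it astride the middle slat and draw that slat towards the fixed slat at the rack's right-hand end until the gauge's leading foot meets the fixed slat, then lift it over and do the same with the last slat against the middle one. Move the slats only with the gauge, not with the gripper itself, and finally stand the gauge upright on the bench beside the rack.

Things in the scene. Friction and masses are not known exactly. Their poses are not given: they have to be found in the camera images.
- rack: Wooden shoe-drying rack, fixed; origin on the bench at its centre; y axis to the robot's left (yaw within 0.25). Rails along y, 250 long, 20 high, at x = -52 and 52, 88 clear between. Right-hand slat (y = -115) is fixed, with 2 screw heads; 14 thick (y), 136 long (x), 20 to 44 above the bench. Open to the bench inside, but for an 8 high, 16 wide cross bar under each end (y = -115, 115).
- slat1: Middle slat: slides only along rack y, stays where left, about 2 N moves it. 14 thick (y), 136 long (x), 24 high. Origin: centre of its underside, 20 mm above the bench; axes as the rack's. Starts 66 to 86 mm from the fixed slat, centre to centre; wanted at 46, where the gauge, drawn up to the fixed slat, leaves it (gap 32).
- slat2: Last slat, at the left of the row; size, origin and sliding as slat1. Starts 146 to 176 mm from the fixed slat, centre to centre; wanted 46 from slat1 (gap 32), as the gauge sets it.
- gauge: Loose wooden gauge, 0.12 kg, 110 high; origin: centre at the soles. Two feet at y = -23, 23, each 16 thick (y), 36 wide (x); 62 over both. Slot between: 30 wide (y), 38 high, open below. Bridge 38 to 56 high; on it a 28 mm square grip post up to 110. Same either way round. Astride a slat, y along rack y, keep the soles 5 to 15 above the bench. A plain block 36x62x56 without feet is not it.

How it is judged:
On the way, in this order (a step that is already met when the one before it is completed fails the run):
1. with the gauge astride the middle slat, that slat stands a gauge gap (32 mm, within 10 mm) from the fixed slat (y of slat1 in the frame of rack between -0.079 and -0.059 m and horizontal distance between gauge and slat1 below 0.045 m and height (world z) of gauge below 0.035 m), for 0.1 s.
2. with the gauge astride the last slat, that slat stands a gauge gap (32 mm, within 10 mm) from the middle slat (distance between slat1 and slat2 between 0.036 and 0.056 m and horizontal distance between gauge and slat2 below 0.045 m and height (world z) of gauge below 0.035 m), for 0.1 s.
At the end, for the whole second after the job is handed in: Both gaps (fixed to middle slat, middle to last slat) are 32 mm, within 10 mm; the gauge stands at rest on its feet on the bench, upright within 8 degrees, outside the rack: its centre at least 85 mm (rack x) or 140 mm (rack y) from the rack's centre (y of slat1 in the frame of rack between -0.079 and -0.059 m and distance between slat1 and slat2 between 0.036 and 0.056 m and height (world z) of gauge below 0.008 m and angle between gauge's own z axis and vertical below 0.15 rad and linear speed of gauge below 0.02 m/s and (x of gauge in the frame of rack above 0.085 m or x of gauge in the frame of rack below -0.085 m or y of gauge in the frame of rack above 0.14 m or y of gauge in the frame of rack below -0.14 m)); the robot touches nothing.
It fails at once if the gripper itself pushes a slat (over 2 N) (contact force between any of the fingers, the arm and slat1 above 2 N or contact force between any of the fingers, the arm and slat2 above 2 N).
It also fails if it takes over 46 s, if anything falls off the work surface, if the arm or the gripper's body presses on something with over 40 N, if the wrist force passes 120 N, or if a joint passes its speed limit or range.

ROBOT

A 6-joint arm with a two-finger parallel gripper is mounted at the origin on the work surface; the furniture and walls round the work are solid. World frame = base frame: x ahead of the robot, y to its left, z up, the work surface at z = 0. Lengths are in m, angles in rad, forces in N, time in s.
With the tool pointing down it reaches from about 0.25 to 0.725 m from the base axis. Payload 4 kg.
Tool frame: the origin (TCP) lies between the finger pads; the fingertips stand 11 mm ahead of it and the grasp point (between the pads) lies 8 mm behind it (bot.tip_extent is the distance from the TCP to the fingertips, in m); z points along the fingers, y is the line along which they close (so a half turn about z gives the same grasp; the last joint's range is limited). The gripper opens to 85 mm and grips with 20 to 120 N. Pads are 22 mm wide; open, the fingers measure 114 mm over their backs; the gripper's body (76 mm by 85 mm) begins 54 mm behind the grasp point. The pads swing forward as they close: fully open they stand 13 mm farther back than shut.
Start: joints at [-1.24, 0.241, 0.005, 1.335, 0, 1.571], TCP at [0.162, -0.473, 0.242] pointing down, gripper open.
Joint ranges: [-2.72, 2.72], [-1.05, 1.87], [-1.09, 1.28], [-1.99, 2.15], [-1.42, 1.44], [-3.14, 3.14]. Speed limits (rad/s): [2.79, 2.79, 3.14, 3.14, 3.14, 3.14].

INTERFACE

Orientations are given as a unit quaternion [x, y, z, w].
In Python, from workcell import bot gives the robot as it stands. The module is installed in compiled form; this text tells all that it offers.
- The arm moves only by the tool drive_tool, never from a script. Its argument "rows" is a list of rows, each an object of numbers: "dx", "dy", "dz": the shift along the tool's x, y, z in units of 50 mm (1.0 is 50 mm); "wx", "wy", "wz": the turn, a rotation vector about the tool's x, y, z in units of 5 degrees (1.0 is 5 degrees); "hand": the finger opening in mm, from 0 to 85.4. A call has 1 to 20 rows; each row is the pose to reach, as a shift and turn from the pose commanded when the call began, along the tool's axes at that moment; what a row does not reach only later rows make up. A row lasts 1/10 s, in which the tool goes at most 50 mm and 8.59 degrees, less where a joint would pass 70% of its speed; a pose out of reach is approached as far as the arm can. A call with a gripper value outside its range is refused whole. The fingers move at their own pace and stop on an object; the grip force is fixed at half the most. Time passes only in rows, so rows that repeat a pose let the fingers close. It gives the time, the measured TCP pose, the force, the opening and the grip force at its end, in the units of the state.
- bot.get_obs(): the state, without advancing time (a new reading comes with each control period).
- bot.camera(name): name is "side" or "top"; returns the picture (400x640x3 uint8, red, green, blue); there is no depth.
- bot.get_calibration(name): a dict with "vfov" (degrees; the focal length in pixels is half the picture's height over the tangent of half this angle, whatever the lens; pixels are square), "cx", "cy" (the principal point, pixels), "origin" and "rotation" of the camera in the world. Camera axes: x right, y up, looking along -z (the intrinsics and any distortion apply to the point x, -y, -z); pixel columns grow to the right and rows downward; lengths in m; the calibration is good to about 2 mm. A picture is of the moment at which its call begins. get_calibration takes no time and is no camera call.
- bot.job_done(): hands the job in; it is judged then, once.
Trained networks look in the newest picture that a camera, given by its name, has taken for a name from the list of things; names that differ only in an ending like _2 or _b are one class to them, and where a whole thing is asked for, a point or a joint stands for the part that bears it (a point fixed in the world has none). Each returns a list of dicts, best first, with "score" (0 to 1); they miss things now and then, are a little off and sometimes report something else, mostly with a low value. They report only what shows in the picture. A call takes as long as a camera call.
- bot.look_for(camera, thing): "extent" ([centre column, centre row, width, height] in pixels, round what is visible of it).
- bot.outline_of(camera, thing): "region" (400x640 bool, what is visible of it) and "extent" ([centre column, centre row, width, height] in pixels, round what is visible of it).
The state is a dict: "clock": time; "joint_pos": joint angles; "joint_vel": joint speeds; "tau": joint torques, N m; "eef_pos": TCP position; "tool_rot": TCP orientation; "ft_force": force on the tool from outside, world axes, zero at the start; "ft_torque": the same for the moment, N m; "grip_width": finger opening in m; "grasp_force": force on a finger pad.
Only numpy, scipy, OpenCV 4.12 (cv2) and the standard library are available. Lean on these libraries where they do the work, as an engineer would, in place of code of your own. Each camera call takes 0.05 s, during which the arm holds its last target. There are 200 camera calls.

## Working session

There is one attempt and no reset: what is moved stays moved. The work goes in short steps, Python scripts to look and compute and a tool call to move; the robot and the scene stay as the last step left them, time stands still between calls to the robot, and variables do not carry over. Pictures are saved under pics/ and viewed, at most 10 in all, crops included, and the job is handed in when it is done.

Besides the shell and the picture viewer there is one more tool, called after "Request:" by a JSON object that holds its "name" and its "arguments". drive_tool: Moves the arm, as the interface text tells. Its arguments: {"type":"object","properties":{"rows":{"type":"array","items":{"type":"object","properties":{"dx":{"type":"number"},"dy":{"type":"number"},"dz":{"type":"number"},"wx":{"type":"number"},"wy":{"type":"number"},"wz":{"type":"number"},"hand":{"type":"number"}}}}},"required":["rows"]}

```bash
mkdir -p pics
python3 - <<'E'
from workcell import bot
import cv2,numpy as np
for c in("side","top"):
    im=bot.camera(c); cv2.imwrite(f"pics/{c}0.png",im[:,:,::-1].copy())
    print(c,bot.get_calibration(c))
    for t in("rack","slat1","slat2","gauge"):
        for d in bot.outline_of(c,t)[:3]: print(t,round(d["score"],2),np.round(d["extent"],1), d["region"].sum())
o=bot.get_obs();print(o["clock"],o["eef_pos"],o["tool_rot"],o["grip_width"])
E
```

```text
side {'vfov': 43.40917534548063, 'cx': 321.990517969107, 'cy': 203.55761906610323, 'origin': array([ 0.50108119, -0.63994167,  1.05493139]), 'rotation': array([0.29275282, 0.0060656 , 0.0343891 , 0.95555031])}
rack 0.97 [322.5 220.6  59.   93.1] 2928
slat1 0.91 [322.1 229.9  58.7   9.4] 565
slat1 0.88 [322.2 203.8  56.5   9.1] 502
slat2 0.91 [322.1 229.9  58.7   9.4] 565
slat2 0.88 [322.2 203.8  56.5   9.1] 502
gauge 0.98 [346.6 117.3  10.1  41.7] 503
top {'vfov': 56.627621109445585, 'cx': 319.63969912564676, 'cy': 197.23458237517184, 'origin': array([0.27314548, 0.04051862, 0.89932207]), 'rotation': array([ 0.07811259, -0.07994288, -0.70154763,  0.70380287])}
rack 0.78 [328.3 202.2 103.4  64.7] 2625
slat1 0.85 [344.5 201.8  12.3  57.1] 360
slat1 0.73 [313.4 203.8   9.1  56.9] 333
slat2 0.85 [344.5 201.8  12.3  57.1] 360
slat2 0.73 [313.4 203.8   9.1  56.9] 333
0.5 [ 0.16237881 -0.47285763  0.24225463] [ 9.86353252e-01  1.64642821e-01 -2.16420356e-05 -6.27647390e-05] 0.08521673410767247
```

```bash
ls pics
```

```text
side0.png
top0.png
```

Run:
```python
import cv2
a=cv2.imread("pics/side0.png")[60:300,220:460]; b=cv2.imread("pics/top0.png")
cv2.imwrite("pics/s1.png",cv2.resize(a,None,fx=2.5,fy=2.5,interpolation=2))
cv2.imwrite("pics/t1.png",b)
```

```text
(no output)
```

View pics/s1.png

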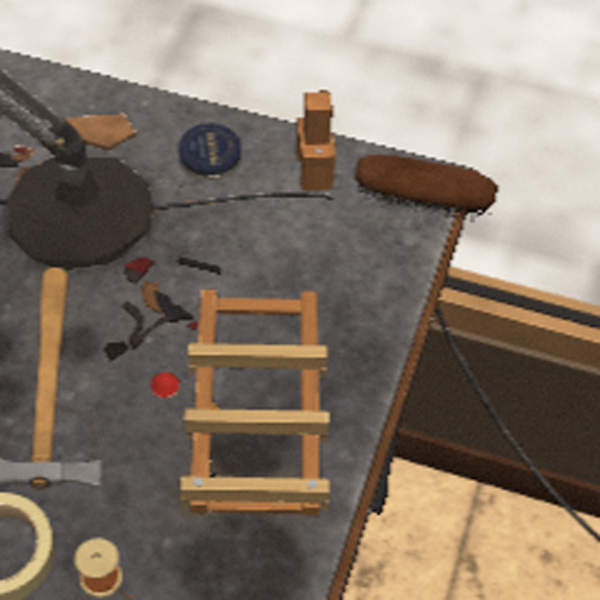

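View pics/t1.png

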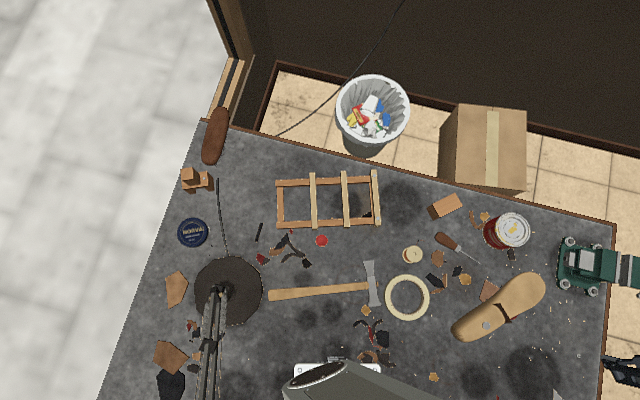

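Side crop (2.5x, offset 220,60): the gauge is at about (347,117) full-frame, with the rack below it, fixed slat (screws) at the lowest row and slats at rows 230 and 204. In the top view, the gauge is at about (197,179), the rack spans (277–381, 170–230), the lamp base is at (228,290) and the plain decoy block is at (445,206).

```bash
cat > h.py <<'E'
import numpy as np,cv2
from scipy.spatial.transform import Rotation as R
from scipy.optimize import minimize,least_squares
from workcell import bot
def cal(c):
    k=bot.get_calibration(c); return k,200/np.tan(np.radians(k["vfov"])/2),R.from_quat(k["rotation"]).as_matrix()
def proj(c,P):
    k,f,M=cal(c); q=(np.atleast_2d(P)-k["origin"])@M
    return np.c_[k["cx"]+f*q[:,0]/-q[:,2],k["cy"]-f*q[:,1]/-q[:,2]]
def ray(c,u,z):
    k,f,M=cal(c); d=M@np.array([(u[0]-k["cx"])/f,-(u[1]-k["cy"])/f,-1]); o=k["origin"]
    return o+d*(z-o[2])/d[2]
def tri(ua,ub):
    A=[];b=[]
    for c,u in(("side",ua),("top",ub)):
        k,f,M=cal(c); d=M@np.array([(u[0]-k["cx"])/f,-(u[1]-k["cy"])/f,-1]); d/=np.linalg.norm(d)
        I=np.eye(3)-np.outer(d,d); A.append(I); b.append(I@k["origin"])
    x=np.linalg.lstsq(np.vstack(A),np.hstack(b),rcond=None)[0]; return x
def box(p,yaw,dx,dy,z0,z1,oy=0):
    c=np.array([[sx*dx/2,oy+sy*dy/2] for sx in(-1,1) for sy in(-1,1)])
    m=np.array([[np.cos(yaw),-np.sin(yaw)],[np.sin(yaw),np.cos(yaw)]])
    xy=np.asarray(p)+c@m.T
    return np.vstack([np.c_[xy,np.full(4,z)] for z in(z0,z1)])
def mask(c,boxes,s=8):
    m=np.zeros((400*2,640*2),np.uint8)
    for b in boxes:
        h=cv2.convexHull(((proj(c,b)+.5)*2*16).astype(np.int32)); cv2.fillConvexPoly(m,h,255,shift=4)
    return cv2.resize(m,(640,400),interpolation=cv2.INTER_AREA)/255.
def fit(regs,boxf,p0,d=(.01,.01,.1)):
    def cost(p): return sum(np.abs(mask(c,boxf(p))-r).sum()/r.sum() for c,r in regs)
    best=None
    sim=np.vstack([p0]+[np.array(p0)+np.eye(len(p0))[i]*d[i] for i in range(len(p0))])
    r=minimize(cost,p0,method="Nelder-Mead",options=dict(initial_simplex=sim,xatol=1e-4,fatol=1e-4,maxiter=200)); return r.x,r.fun
gaugeboxes=lambda p:[box(p[:2],p[2],.036,.016,p[3] if len(p)>3 else 0,.056,s*.023) for s in(-1,1)]+[box(p[:2],p[2],.036,.062,.038,.056),box(p[:2],p[2],.028,.028,.056,.110)]
slatboxes=lambda p:[box(p[:2],p[2],.136,.014,.02,.044)]
E
python3 - <<'E'
from h import *
cams=("side","top"); 
for c in cams: bot.camera(c)
sl={}
for c in cams:
    L=[d for d in bot.outline_of(c,"slat1") if d["score"]>.5][:2]
    L.sort(key=lambda d:ray(c,d["extent"][:2],.04)[1]); sl[c]=L
S=[]
for i in(0,1):
    p0=np.r_[ray("side",sl["side"][i]["extent"][:2],.035)[:2],0.]
    for cs in (cams,("side",),("top",)):
        x,f=fit([(c,sl[c][i]["region"]) for c in cs],slatboxes,p0); print("slat",i+1,cs,np.round(x,4),round(f,3))
    z=tri(sl["side"][i]["extent"][:2],sl["top"][i]["extent"][:2]); print("tri",z)
g=bot.outline_of("side","gauge")[0]
p0=np.r_[ray("side",g["extent"][:2],.05)[:2],0.]
for y0 in(-.8,-.4,0,.4,.8):
    x,f=fit([("side",g["region"])],gaugeboxes,np.r_[p0[:2],y0]); print("gauge",np.round(x,4),round(f,3))
print("gauge-tri",tri(g["extent"][:2],(197,179)))
for u in((377,172),(379,224),(277,181),(281,227)): print("top pts",ray("top",u,.044 if u[0]>300 else .02))
print("lampbase",ray("top",(228,290),.02),"bench corners",[ray("top",u,0)[:2].round(3) for u in((204,120),(612,224))])
for c in cams:
    for t in("rack",): 
        for d in bot.outline_of(c,t)[:1]: np.save(f"r_{c}.npy",d["region"])
t=cv2.imread("pics/t1.png"); s=cv2.imread("pics/side0.png")
a=cv2.resize(t[110:260,150:400],None,fx=3.2,fy=3.2,interpolation=2); cv2.imwrite("pics/t2.png",a)
E
```

```text
slat 1 ('side', 'top') [ 0.4658 -0.0205  0.0526] 0.25
slat 1 ('side',) [ 0.4652 -0.0211  0.076 ] 0.117
slat 1 ('top',) [ 0.4637 -0.0204  0.0511] 0.122
tri [ 0.46660012 -0.0223488   0.02839036]
slat 2 ('side', 'top') [0.4611 0.0549 0.0528] 0.226
slat 2 ('side',) [0.4621 0.0547 0.0365] 0.108
slat 2 ('top',) [0.461  0.0548 0.053 ] 0.096
tri [0.46272423 0.04912114 0.03244781]
gauge [0.506 0.335 0.127] 0.106
gauge [0.5058 0.3365 0.1202] 0.107
gauge [0.5057 0.3346 0.1189] 0.105
gauge [0.5058 0.3346 0.1196] 0.105
gauge [0.5058 0.3346 0.1208] 0.106
gauge-tri [0.51012192 0.32948371 0.05033056]
top pts [ 0.53064356 -0.09899036  0.044     ]
top pts [ 0.40464314 -0.09968089  0.044     ]
top pts [0.51394454 0.14323247 0.02      ]
top pts [0.40033367 0.1304694  0.02      ]
lampbase [0.25419121 0.24838091 0.02      ] bench corners [array([0.683, 0.34 ]), array([ 0.413, -0.678])]
```

View pics/t2.png

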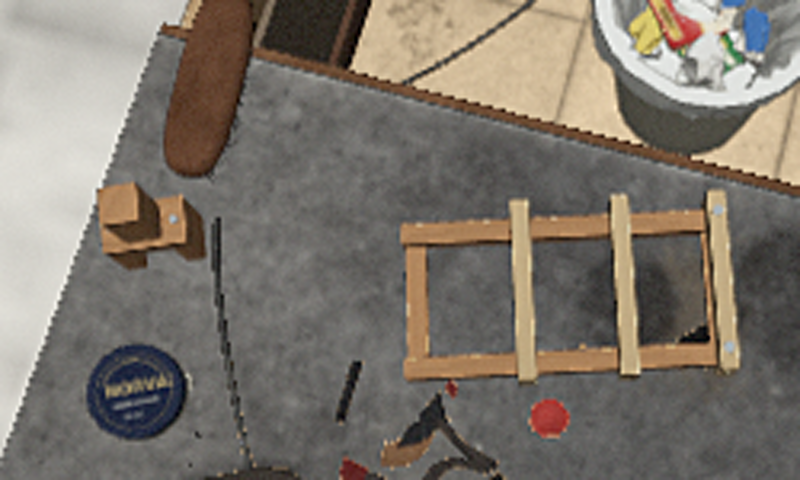

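View pics/side0.png

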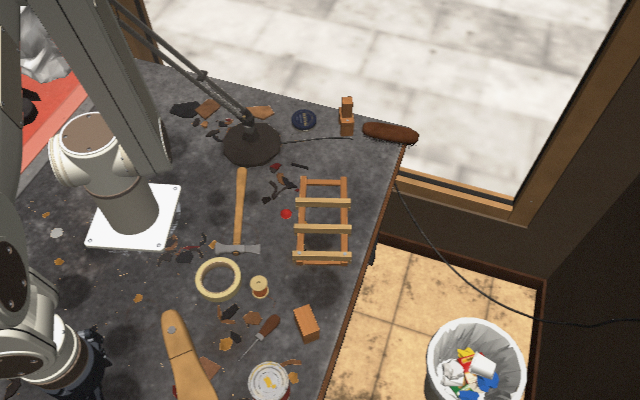

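The gauge stands upright at about (0.506, 0.335) with yaw 0.12; the lamp arm leans away toward the robot's left. Next I check the rack fit and the gauge and lamp in both views, then compute the move.

```bash
cat >> h.py <<'E'
def rackboxes(p):
    c,s=np.cos(p[2]),np.sin(p[2]); o=lambda x,y:(p[0]+c*x-s*y,p[1]+s*x+c*y)
    return [box(o(sx*.052,0),p[2],.016,.25,0,.02) for sx in(-1,1)]+[box(o(0,-.115),p[2],.136,.014,.02,.044),box(o(0,-.115),p[2],.104,.016,0,.008),box(o(0,.115),p[2],.104,.016,0,.008)]
def delta(pos,psi):
    o=bot.get_obs(); M=R.from_quat(o["tool_rot"]); T=R.from_matrix(np.c_[[np.cos(psi),np.sin(psi),0],[np.sin(psi),-np.cos(psi),0],[0,0,-1]])
    return np.round(M.inv().apply(np.array(pos)-o["eef_pos"])/.05,3),np.round(np.degrees((M.inv()*T).as_rotvec())/5,3)
E
python3 - <<'E'
from h import *
S=[np.array([.4655,-.0206]),np.array([.4613,.0549])]
for cs in(("side","top"),("side",),("top",)):
    regs=[(c,np.load(f"r_{c}.npy")) for c in cs]
    def bf(p): return rackboxes(p)
    def cost(p):
        t=0
        for c,r in regs:
            m=mask(c,rackboxes(p)); sm=mask(c,[box(q,.053,.136,.014,.02,.044) for q in S])>0
            t+=(np.abs(m-r)*~sm).sum()/r.sum()
        return t
    p0=np.array([.462,.015,.053])
    r=minimize(cost,p0,method="Nelder-Mead",options=dict(initial_simplex=np.vstack([p0,p0+[.01,0,0],p0+[0,.01,0],p0+[0,0,.1]]),xatol=1e-4,fatol=1e-4)); p=r.x
    c,s=np.cos(p[2]),np.sin(p[2])
    print(cs,np.round(p,4),round(r.fun,3),"slat rack y",[np.round((q-p[:2])@[-s,c],4) for q in S])
G=box((.506,.335),.12,.028,.028,.11,.11)[:4]
print("pred post-top",proj("top",[[.506,.335,.11]]),"seen 187.8,173.4 ->",ray("top",(187.8,173.4),.11))
for u in((206,400),(207,370),(209,340),(213,310)):
    q=tri((201,77),u); print("lamp",u,q.round(3),proj("side",q).round(0),proj("top",q).round(0))
print(delta((.506,.335,.25),.12))
E
```

```text
('side', 'top') [0.464  0.0224 0.0525] 0.208 slat rack y [np.float64(-0.0431), np.float64(0.0326)]
('side',) [0.4626 0.0229 0.0464] 0.082 slat rack y [np.float64(-0.0436), np.float64(0.032)]
('top',) [0.4645 0.022  0.0516] 0.108 slat rack y [np.float64(-0.0426), np.float64(0.033)]
pred post-top [[185.69166599 173.38194447]] seen 187.8,173.4 -> [0.50597592 0.33034075 0.11      ]
lamp (206, 400) [0.134 0.217 0.271] [[184.  75.]] [[205. 373.]]
lamp (207, 370) [0.153 0.221 0.263] [[193.  77.]] [[206. 358.]]
lamp (209, 340) [0.178 0.213 0.272] [[203.  77.]] [[210. 343.]]
lamp (213, 310) [0.208 0.194 0.298] [[212.  74.]] [[218. 325.]]
(array([ 11.748, -13.049,  -0.154]), array([ 1.000e-03, -0.000e+00,  2.416e+00]))
```

Both views agree: rack at (0.464, 0.022) with yaw 0.0525, slat1 72 mm and slat2 148 mm from the fixed slat. The move above the gauge comes next.

Request:
{"name": "drive_tool", "arguments": {"rows": [{"dx":0.65,"dy":-0.72,"dz":0,"wz":0.13,"hand":85},{"dx":1.3,"dy":-1.45,"dz":0,"wz":0.27},{"dx":1.95,"dy":-2.17,"wz":0.4},{"dx":2.6,"dy":-2.9,"wz":0.54},{"dx":3.26,"dy":-3.62,"wz":0.67},{"dx":3.9,"dy":-4.34,"wz":0.8},{"dx":4.57,"dy":-5.07,"wz":0.94},{"dx":5.2,"dy":-5.8,"wz":1.07},{"dx":5.87,"dy":-6.5,"wz":1.2},{"dx":6.5,"dy":-7.2,"wz":1.34},{"dx":7.2,"dy":-8.0,"wz":1.48},{"dx":7.8,"dy":-8.7,"wz":1.6},{"dx":8.5,"dy":-9.4,"wz":1.75},{"dx":9.1,"dy":-10.1,"wz":1.88},{"dx":9.8,"dy":-10.85,"wz":2.0},{"dx":10.4,"dy":-11.55,"wz":2.15},{"dx":11.0,"dy":-12.2,"wz":2.28},{"dx":11.5,"dy":-12.7,"wz":2.38},{"dx":11.74,"dy":-13.0,"wz":2.42},{"dx":11.74,"dy":-13.0,"wz":2.42}]}}

```text
invalid input at $.rows[0]: expected keys dx, dy, dz, wx, wy, wz, hand
```

Run:
```python
from h import *
print(bot.get_obs()["clock"],bot.get_obs()["eef_pos"],bot.get_obs()["joint_pos"].round(3),bot.get_obs()["ft_force"])
im=bot.camera("side"); cv2.imwrite("pics/s3.png",im[:300,:,::-1].copy())
d=bot.outline_of("side","gauge")
for g in d[:2]:
    print(g["score"],g["extent"]); print(fit([("side",g["region"])],gaugeboxes,np.r_[.506,.335,.12]))
print(delta((.506,.334,.082),.12))
```

```text
0.85 [ 0.16240248 -0.47288728  0.24233233] [-1.24   0.241  0.005  1.335  0.     1.571] [ 0.10892563 -0.09845852  0.0990257 ]
0.97 [347.8, 115.6, 17.6, 40.1]
(array([0.50604542, 0.33450455, 0.1283981 ]), np.float64(0.07782861292665214))
0.43 [323.2, 203.9, 53.4, 14.1]
(array([0.48175039, 0.37073134, 0.0393723 ]), np.float64(1.9800102812660643))
(array([ 11.74 , -13.031,   3.206]), array([ 0.   , -0.   ,  2.415]))
```

View pics/s3.png

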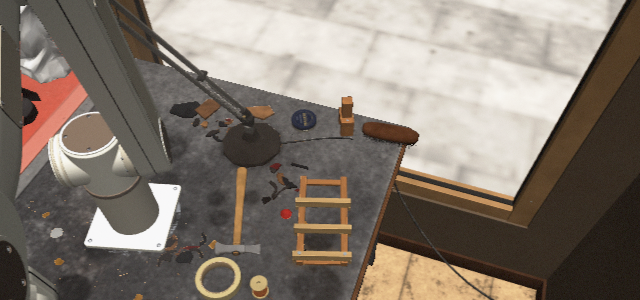

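The picture is the same as before, because the call was refused for missing keys. I'm resending it with all keys.

Request:
{"name": "drive_tool", "arguments": {"rows": [{"dx":0.3,"dy":-0.33,"dz":0,"wx":0,"wy":0,"wz":0.2,"hand":85},{"dx":0.9,"dy":-1.0,"dz":0,"wx":0,"wy":0,"wz":0.6,"hand":85},{"dx":11.0,"dy":-12.2,"dz":0,"wx":0,"wy":0,"wz":2.42,"hand":85},{"dx":11.0,"dy":-12.2,"dz":0,"wx":0,"wy":0,"wz":2.42,"hand":85},{"dx":11.0,"dy":-12.2,"dz":0,"wx":0,"wy":0,"wz":2.42,"hand":85},{"dx":11.0,"dy":-12.2,"dz":0,"wx":0,"wy":0,"wz":2.42,"hand":85},{"dx":11.0,"dy":-12.2,"dz":0,"wx":0,"wy":0,"wz":2.42,"hand":85},{"dx":11.0,"dy":-12.2,"dz":0,"wx":0,"wy":0,"wz":2.42,"hand":85},{"dx":11.0,"dy":-12.2,"dz":0,"wx":0,"wy":0,"wz":2.42,"hand":85},{"dx":11.0,"dy":-12.2,"dz":0,"wx":0,"wy":0,"wz":2.42,"hand":85},{"dx":11.0,"dy":-12.2,"dz":0,"wx":0,"wy":0,"wz":2.42,"hand":85},{"dx":11.0,"dy":-12.2,"dz":0,"wx":0,"wy":0,"wz":2.42,"hand":85},{"dx":11.0,"dy":-12.2,"dz":0,"wx":0,"wy":0,"wz":2.42,"hand":85},{"dx":11.0,"dy":-12.2,"dz":0,"wx":0,"wy":0,"wz":2.42,"hand":85},{"dx":11.0,"dy":-12.2,"dz":0,"wx":0,"wy":0,"wz":2.42,"hand":85},{"dx":11.0,"dy":-12.2,"dz":0,"wx":0,"wy":0,"wz":2.42,"hand":85},{"dx":11.0,"dy":-12.2,"dz":0,"wx":0,"wy":0,"wz":2.42,"hand":85},{"dx":11.0,"dy":-12.2,"dz":0,"wx":0,"wy":0,"wz":2.42,"hand":85},{"dx":11.4,"dy":-12.7,"dz":0,"wx":0,"wy":0,"wz":2.42,"hand":85},{"dx":11.74,"dy":-13.0,"dz":0,"wx":0,"wy":0,"wz":2.42,"hand":85}]}}

```text
clock: 2.95
eef_pos: [0.5102, 0.1085, 0.2424]
tool_rot: [0.995, 0.094, -0.003, -0.019]
ft_force: [-0.4, -0.1, 0.6]
grip_width: 0.0851
grasp_force: 0.0
```

Run:
```python
from h import *
o=bot.get_obs();print(o["clock"],o["eef_pos"],o["joint_pos"].round(3),o["ft_force"])
print(delta((.506,.334,.082),.12))
im=bot.camera("side"); cv2.imwrite("pics/s4.png",im[:300,:,::-1].copy())
```

```text
2.95 [0.51020842 0.10854963 0.24238085] [0.188 0.285 0.063 1.351 0.038 3.141] [-0.44940405 -0.14730979  0.58764943]
(array([ 0.77 , -4.319,  3.373]), array([-0.435,  0.031,  0.794]))
```

View pics/s4.png

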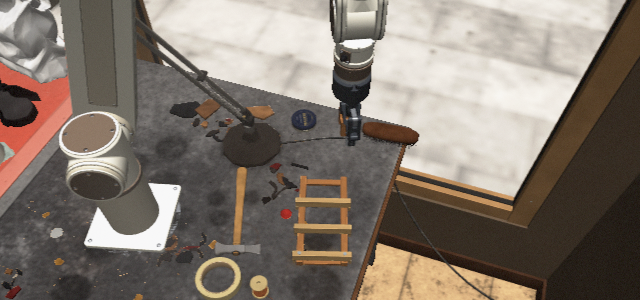

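The camera shows the arm stopped short above the rack's left side because joint 6 reached its limit. A half turn of the hand gives the same grasp, so I turn the wrist the other way.

Request:
{"name": "drive_tool", "arguments": {"rows": [{"dx":0,"dy":0,"dz":0,"wx":-0.4,"wy":0,"wz":-1,"hand":85},{"dx":0,"dy":0,"dz":0,"wx":-0.4,"wy":0,"wz":-2.6,"hand":85},{"dx":0,"dy":0,"dz":0,"wx":-0.4,"wy":0,"wz":-4.2,"hand":85},{"dx":0,"dy":0,"dz":0,"wx":-0.4,"wy":0,"wz":-5.8,"hand":85},{"dx":0,"dy":0,"dz":0,"wx":-0.4,"wy":0,"wz":-7.4,"hand":85},{"dx":0,"dy":0,"dz":0,"wx":-0.4,"wy":0,"wz":-9,"hand":85},{"dx":0,"dy":0,"dz":0,"wx":-0.4,"wy":0,"wz":-10.6,"hand":85},{"dx":0,"dy":0,"dz":0,"wx":-0.4,"wy":0,"wz":-12.2,"hand":85},{"dx":0,"dy":0,"dz":0,"wx":-0.4,"wy":0,"wz":-13.8,"hand":85},{"dx":0,"dy":0,"dz":0,"wx":-0.4,"wy":0,"wz":-15.4,"hand":85},{"dx":0,"dy":0,"dz":0,"wx":-0.4,"wy":0,"wz":-17,"hand":85},{"dx":0,"dy":0,"dz":0,"wx":-0.4,"wy":0,"wz":-18,"hand":85},{"dx":0,"dy":0,"dz":0,"wx":-0.4,"wy":0,"wz":-18,"hand":85}]}}

```text
clock: 4.3
eef_pos: [0.5096, 0.1082, 0.2425]
tool_rot: [0.637, 0.77, 0.013, 0.001]
ft_force: [-0.8, 0.2, -1.2]
grip_width: 0.0849
grasp_force: 0.0
```

Run:
```python
from h import *
o=bot.get_obs();print(o["clock"],o["eef_pos"],o["joint_pos"].round(3))
print(delta((.506,.334,.24),.12+np.pi))
```

```text
4.3 [0.50963063 0.10823803 0.24249712] [0.201 0.266 0.038 1.322 0.016 1.583]
(array([4.447, 0.772, 0.136]), array([  0.329,   0.035, -17.215]))
```

Request:
{"name": "drive_tool", "arguments": {"rows": [{"dx":0.2,"dy":0.03,"dz":0,"wx":0.02,"wy":0,"wz":-1,"hand":85},{"dx":0.6,"dy":0.1,"dz":0,"wx":0.05,"wy":0,"wz":-2.6,"hand":85},{"dx":1.1,"dy":0.2,"dz":0,"wx":0.1,"wy":0,"wz":-4.2,"hand":85},{"dx":1.6,"dy":0.3,"dz":0.03,"wx":0.13,"wy":0,"wz":-5.8,"hand":85},{"dx":2.1,"dy":0.38,"dz":0.05,"wx":0.16,"wy":0,"wz":-7.4,"hand":85},{"dx":2.6,"dy":0.46,"dz":0.07,"wx":0.2,"wy":0,"wz":-9,"hand":85},{"dx":3.1,"dy":0.55,"dz":0.1,"wx":0.22,"wy":0,"wz":-10.6,"hand":85},{"dx":3.6,"dy":0.62,"dz":0.12,"wx":0.25,"wy":0,"wz":-12.2,"hand":85},{"dx":4.0,"dy":0.7,"dz":0.13,"wx":0.29,"wy":0.02,"wz":-13.8,"hand":85},{"dx":4.3,"dy":0.75,"dz":0.136,"wx":0.32,"wy":0.03,"wz":-15.4,"hand":85},{"dx":4.447,"dy":0.772,"dz":0.136,"wx":0.329,"wy":0.035,"wz":-17,"hand":85},{"dx":4.447,"dy":0.772,"dz":0.136,"wx":0.329,"wy":0.035,"wz":-17.215,"hand":85},{"dx":4.447,"dy":0.772,"dz":0.136,"wx":0.329,"wy":0.035,"wz":-17.215,"hand":85}]}}

```text
clock: 5.6
eef_pos: [0.5059, 0.334, 0.2397]
tool_rot: [-0.059, 0.998, -0.0, -0.0]
ft_force: [-0.2, -0.3, 0.2]
grip_width: 0.0854
grasp_force: 0.0
```

Run:
```python
from h import *
o=bot.get_obs();print(o["clock"],o["eef_pos"],o["joint_pos"].round(3))
print(delta((.506,.334,.082),.12+np.pi))
im=bot.camera("side"); cv2.imwrite("pics/s5.png",im[:300,:,::-1].copy())
```

```text
5.6 [0.50586673 0.33395336 0.23971748] [ 0.584  0.458  0.31   1.424 -0.     0.466]
(array([-4.000e-03,  2.000e-03,  3.154e+00]), array([-0.004, -0.005, -0.031]))
```

View pics/s5.png

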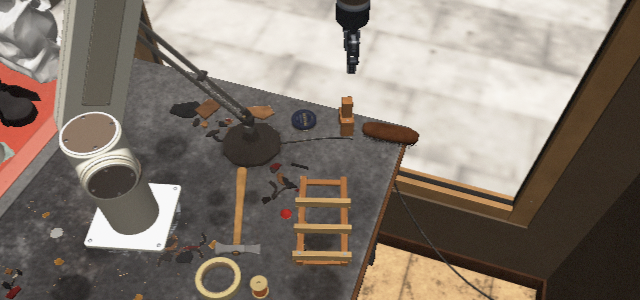

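The open gripper is centred above the gauge at about (350,60). Now to descend and close.

Request:
{"name": "drive_tool", "arguments": {"rows": [{"dx":0,"dy":0,"dz":0.4,"wx":0,"wy":0,"wz":0,"hand":85},{"dx":0,"dy":0,"dz":1.0,"wx":0,"wy":0,"wz":0,"hand":85},{"dx":0,"dy":0,"dz":1.6,"wx":0,"wy":0,"wz":0,"hand":85},{"dx":0,"dy":0,"dz":2.2,"wx":0,"wy":0,"wz":0,"hand":85},{"dx":0,"dy":0,"dz":2.7,"wx":0,"wy":0,"wz":0,"hand":85},{"dx":0,"dy":0,"dz":3.0,"wx":0,"wy":0,"wz":0,"hand":85},{"dx":0,"dy":0,"dz":3.15,"wx":0,"wy":0,"wz":0,"hand":85},{"dx":0,"dy":0,"dz":3.15,"wx":0,"wy":0,"wz":0,"hand":60},{"dx":0,"dy":0,"dz":3.15,"wx":0,"wy":0,"wz":0,"hand":40},{"dx":0,"dy":0,"dz":3.15,"wx":0,"wy":0,"wz":0,"hand":10},{"dx":0,"dy":0,"dz":3.15,"wx":0,"wy":0,"wz":0,"hand":10},{"dx":0,"dy":0,"dz":3.15,"wx":0,"wy":0,"wz":0,"hand":10},{"dx":0,"dy":0,"dz":3.15,"wx":0,"wy":0,"wz":0,"hand":10},{"dx":0,"dy":0,"dz":3.15,"wx":0,"wy":0,"wz":0,"hand":10}]}}

```text
clock: 7.05
eef_pos: [0.5068, 0.3348, 0.0838]
tool_rot: [-0.06, 0.998, 0.001, 0.001]
ft_force: [0.3, 0.1, 5.7]
grip_width: 0.0276
grasp_force: 58.8
```

Gripped: opening 27.6 mm, grip force 59 N. Lifting and carrying over the middle slat.

Request:
{"name": "drive_tool", "arguments": {"rows": [{"dx":0,"dy":0,"dz":-0.3,"wx":0,"wy":0,"wz":0,"hand":10},{"dx":0,"dy":0,"dz":-0.8,"wx":0,"wy":0,"wz":0,"hand":10},{"dx":0,"dy":0,"dz":-1.3,"wx":0,"wy":0,"wz":0,"hand":10},{"dx":0.05,"dy":-0.2,"dz":-1.7,"wx":0,"wy":0,"wz":0.02,"hand":10},{"dx":0.15,"dy":-0.6,"dz":-1.9,"wx":0,"wy":0,"wz":0.07,"hand":10},{"dx":0.28,"dy":-1.2,"dz":-2,"wx":0,"wy":0,"wz":0.13,"hand":10},{"dx":0.45,"dy":-1.9,"dz":-2,"wx":0,"wy":0,"wz":0.2,"hand":10},{"dx":0.62,"dy":-2.6,"dz":-2,"wx":0,"wy":0,"wz":0.29,"hand":10},{"dx":0.78,"dy":-3.3,"dz":-2,"wx":0,"wy":0,"wz":0.37,"hand":10},{"dx":0.95,"dy":-4.0,"dz":-2,"wx":0,"wy":0,"wz":0.44,"hand":10},{"dx":1.12,"dy":-4.7,"dz":-2,"wx":0,"wy":0,"wz":0.52,"hand":10},{"dx":1.28,"dy":-5.4,"dz":-2,"wx":0,"wy":0,"wz":0.6,"hand":10},{"dx":1.43,"dy":-6.0,"dz":-2,"wx":0,"wy":0,"wz":0.67,"hand":10},{"dx":1.55,"dy":-6.5,"dz":-2,"wx":0,"wy":0,"wz":0.72,"hand":10},{"dx":1.63,"dy":-6.85,"dz":-2,"wx":0,"wy":0,"wz":0.76,"hand":10},{"dx":1.656,"dy":-6.963,"dz":-2,"wx":0,"wy":0,"wz":0.773,"hand":10},{"dx":1.656,"dy":-6.963,"dz":-2,"wx":0,"wy":0,"wz":0.773,"hand":10},{"dx":1.656,"dy":-6.963,"dz":-2,"wx":0,"wy":0,"wz":0.773,"hand":10}]}}

```text
clock: 8.85
eef_pos: [0.4656, -0.0208, 0.1822]
tool_rot: [-0.027, 1.0, 0.0, -0.0]
ft_force: [0.6, 0.7, -0.8]
grip_width: 0.0271
grasp_force: 58.3
```

```bash
cat >> h.py <<'E'
RK=np.array([.464,.0224]); YW=.0525
def torack(p):
    c,s=np.cos(YW),np.sin(YW); d=np.asarray(p)[:2]-RK; return np.array([d@[c,s],d@[-s,c]])
def toworld(x,y):
    c,s=np.cos(YW),np.sin(YW); return RK+[c*x-s*y,s*x+c*y]
def slats(cam,z=None):
    bot.camera(cam); out=[]
    for d in bot.outline_of(cam,"slat1")[:3]:
        if d["score"]<.4: continue
        p0=np.r_[ray(cam,d["extent"][:2],.035)[:2],YW]; x,f=fit([(cam,d["region"])],slatboxes,p0)
        out.append((round(d["score"],2),torack(x).round(4),round(x[2],3),round(f,2)))
    return out
E
python3 - <<'E'
from h import *
o=bot.get_obs();print(o["clock"],o["eef_pos"],o["joint_pos"].round(3),torack(o["eef_pos"]),o["grip_width"])
print(delta((*toworld(0,-.0431),.094),YW+np.pi))
im=bot.camera("side"); cv2.imwrite("pics/s6.png",cv2.resize(im[60:300,220:460,::-1],None,fx=2.5,fy=2.5,interpolation=2))
g=bot.outline_of("side","gauge")
for d in g[:2]: print(d["score"],d["extent"])
h=o["eef_pos"][2]-.0838
print("gauge fit",torack(fit([("side",g[0]["region"])],lambda p:[b+[0,0,h] for b in gaugeboxes(p)],np.r_[o["eef_pos"][:2],YW])[0]))
print(slats("side"))
E
```

```text
8.85 [ 0.46560073 -0.02076843  0.18217932] [-4.500e-02  2.110e-01 -1.940e-01  1.166e+00  1.000e-03 -9.900e-02] [-0.00066678 -0.04319296] 0.02705069691697304
(array([-1.400e-02,  1.000e-03,  1.764e+00]), array([ 0.008, -0.004,  0.013]))
0.55 [323.4, 211.7, 16.1, 24.8]
gauge fit [-0.00060411 -0.04542245]
[(0.73, array([-0.0022,  0.0325]), np.float64(0.066), np.float64(0.55)), (0.64, array([-0.0011, -0.0424]), np.float64(0.046), np.float64(0.11))]
```

View pics/s6.png

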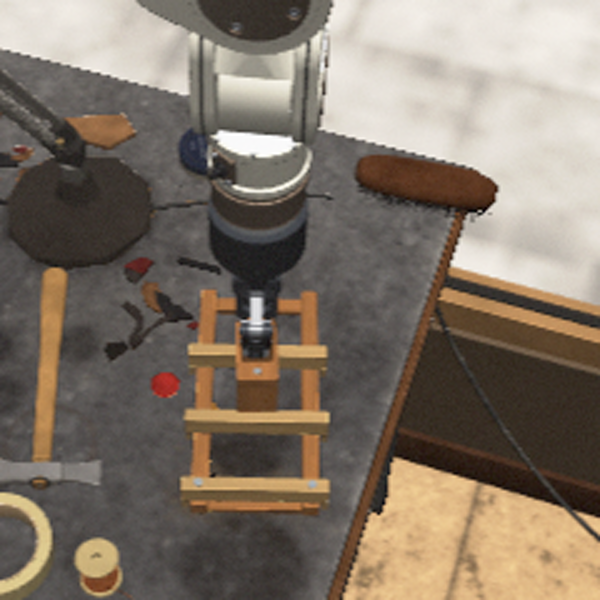

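The gauge hangs upright over the middle slat (view about (257,380)), within 2 mm of the slat's y. Lowering it astride to about 10 mm above the bench.

Request:
{"name": "drive_tool", "arguments": {"rows": [{"dx":0,"dy":0,"dz":0.3,"wx":0,"wy":0,"wz":0,"hand":10},{"dx":0,"dy":0,"dz":0.65,"wx":0,"wy":0,"wz":0,"hand":10},{"dx":0,"dy":0,"dz":0.95,"wx":0,"wy":0,"wz":0,"hand":10},{"dx":0,"dy":0,"dz":1.2,"wx":0,"wy":0,"wz":0,"hand":10},{"dx":0,"dy":0,"dz":1.45,"wx":0,"wy":0,"wz":0,"hand":10},{"dx":0,"dy":0,"dz":1.65,"wx":0,"wy":0,"wz":0,"hand":10},{"dx":0,"dy":0,"dz":1.76,"wx":0,"wy":0,"wz":0,"hand":10},{"dx":0,"dy":0,"dz":1.76,"wx":0,"wy":0,"wz":0,"hand":10}]}}

```text
clock: 9.85
eef_pos: [0.4651, -0.0211, 0.0937]
tool_rot: [-0.027, 1.0, 0.0, -0.001]
ft_force: [-0.6, 0.5, -1.4]
grip_width: 0.0274
grasp_force: 58.4
```

Run:
```python
from h import *
o=bot.get_obs();print(o["clock"],o["eef_pos"],torack(o["eef_pos"]),o["ft_force"],o["grip_width"])
print(delta((*toworld(0,-.115+.038),.094),YW+np.pi))
print(slats("side"))
```

```text
9.85 [ 0.46512656 -0.02112675  0.09366869] [-0.0011591 -0.0435259] [-0.64094866  0.45859964 -1.4129329 ] 0.027351556270355154
(array([-0.022, -0.67 , -0.007]), array([ 0.003, -0.018,  0.012]))
[(0.67, array([-0.0001, -0.0423]), np.float64(0.045), np.float64(0.66)), (0.54, array([-0.0003,  0.0309]), np.float64(0.076), np.float64(0.75))]
```

It is astride with no contact. Drawing towards the fixed slat, stopping just short of the predicted contact (dy −0.67).

Request:
{"name": "drive_tool", "arguments": {"rows": [{"dx":0,"dy":-0.05,"dz":0,"wx":0,"wy":0,"wz":0,"hand":10},{"dx":0,"dy":-0.12,"dz":0,"wx":0,"wy":0,"wz":0,"hand":10},{"dx":0,"dy":-0.2,"dz":0,"wx":0,"wy":0,"wz":0,"hand":10},{"dx":0,"dy":-0.28,"dz":0,"wx":0,"wy":0,"wz":0,"hand":10},{"dx":0,"dy":-0.36,"dz":0,"wx":0,"wy":0,"wz":0,"hand":10},{"dx":0,"dy":-0.43,"dz":0,"wx":0,"wy":0,"wz":0,"hand":10},{"dx":0,"dy":-0.5,"dz":0,"wx":0,"wy":0,"wz":0,"hand":10},{"dx":0,"dy":-0.55,"dz":0,"wx":0,"wy":0,"wz":0,"hand":10},{"dx":0,"dy":-0.58,"dz":0,"wx":0,"wy":0,"wz":0,"hand":10},{"dx":0,"dy":-0.6,"dz":0,"wx":0,"wy":0,"wz":0,"hand":10}]}}

```text
clock: 10.95
eef_pos: [0.4673, -0.0515, 0.0943]
tool_rot: [-0.026, 1.0, 0.0, -0.0]
ft_force: [0.5, 3.0, -0.8]
grip_width: 0.0274
grasp_force: 58.2
```

Request:
{"name": "drive_tool", "arguments": {"rows": [{"dx":0,"dy":-0.02,"dz":0,"wx":0,"wy":0,"wz":0,"hand":10},{"dx":0,"dy":-0.04,"dz":0,"wx":0,"wy":0,"wz":0,"hand":10}]}}

```text
clock: 11.15
eef_pos: [0.4673, -0.0533, 0.0943]
tool_rot: [-0.027, 1.0, 0.0, -0.0]
ft_force: [0.4, 2.4, -1.2]
grip_width: 0.0272
grasp_force: 58.2
```

Request:
{"name": "drive_tool", "arguments": {"rows": [{"dx":0,"dy":-0.02,"dz":0,"wx":0,"wy":0,"wz":0,"hand":10},{"dx":0,"dy":-0.03,"dz":0,"wx":0,"wy":0,"wz":0,"hand":10}]}}

```text
clock: 11.35
eef_pos: [0.4674, -0.0549, 0.0943]
tool_rot: [-0.027, 1.0, 0.0, -0.0]
ft_force: [1.0, 2.3, -0.9]
grip_width: 0.0275
grasp_force: 58.2
```

Request:
{"name": "drive_tool", "arguments": {"rows": [{"dx":0,"dy":-0.02,"dz":0,"wx":0,"wy":0,"wz":0,"hand":10},{"dx":0,"dy":-0.03,"dz":0,"wx":0,"wy":0,"wz":0,"hand":10}]}}

```text
clock: 11.55
eef_pos: [0.4675, -0.0553, 0.0943]
tool_rot: [-0.027, 1.0, 0.001, 0.0]
ft_force: [0.1, 5.9, -0.5]
grip_width: 0.0274
grasp_force: 58.0
```

Request:
{"name": "drive_tool", "arguments": {"rows": [{"dx":0,"dy":-0.02,"dz":0,"wx":0,"wy":0,"wz":0,"hand":10},{"dx":0,"dy":-0.03,"dz":0,"wx":0,"wy":0,"wz":0,"hand":10}]}}

```text
clock: 11.75
eef_pos: [0.4676, -0.0556, 0.0944]
tool_rot: [-0.027, 1.0, 0.003, 0.0]
ft_force: [1.6, 9.0, 1.2]
grip_width: 0.0274
grasp_force: 58.0
```

Run:
```python
from h import *
o=bot.get_obs();print(o["clock"],o["eef_pos"],torack(o["eef_pos"]),o["ft_force"])
print(slats("side"))
```

```text
11.75 [ 0.46755098 -0.05564815  0.09441061] [-0.00054956 -0.07812695] [1.61544032 9.04718451 1.17952878]
[(0.77, array([ 0.    , -0.0713]), np.float64(0.074), np.float64(0.75)), (0.72, array([-0.    ,  0.0316]), np.float64(0.049), np.float64(1.61))]
```

The force rose from 2.3 to 9 N at rack y −0.078, against a predicted −0.077, so the leading foot has met the fixed slat. Centre the gauge on the slat, lift it over, and lower it astride the last slat.

Request:
{"name": "drive_tool", "arguments": {"rows": [{"dx":0,"dy":0.09,"dz":0,"wx":0,"wy":0,"wz":0,"hand":10},{"dx":0,"dy":0.18,"dz":0,"wx":0,"wy":0,"wz":0,"hand":10},{"dx":0,"dy":0.18,"dz":-0.2,"wx":0,"wy":0,"wz":0,"hand":10},{"dx":0,"dy":0.18,"dz":-0.6,"wx":0,"wy":0,"wz":0,"hand":10},{"dx":0,"dy":0.18,"dz":-1.0,"wx":0,"wy":0,"wz":0,"hand":10},{"dx":0,"dy":0.3,"dz":-1.4,"wx":0,"wy":0,"wz":0,"hand":10},{"dx":0,"dy":0.6,"dz":-1.6,"wx":0,"wy":0,"wz":0,"hand":10},{"dx":0,"dy":1.1,"dz":-1.6,"wx":0,"wy":0,"wz":0,"hand":10},{"dx":0,"dy":1.6,"dz":-1.6,"wx":0,"wy":0,"wz":0,"hand":10},{"dx":0,"dy":2.0,"dz":-1.5,"wx":0,"wy":0,"wz":0,"hand":10},{"dx":0,"dy":2.2,"dz":-1.4,"wx":0,"wy":0,"wz":0,"hand":10},{"dx":0,"dy":2.23,"dz":-1.3,"wx":0,"wy":0,"wz":0,"hand":10},{"dx":0,"dy":2.23,"dz":-1.2,"wx":0,"wy":0,"wz":0,"hand":10}]}}

```text
clock: 13.15
eef_pos: [0.4616, 0.0531, 0.1541]
tool_rot: [-0.027, 1.0, -0.0, -0.0]
ft_force: [0.6, 0.6, -1.8]
grip_width: 0.0277
grasp_force: 58.9
```

Run:
```python
from h import *
o=bot.get_obs();print(o["clock"],o["eef_pos"],torack(o["eef_pos"]),o["ft_force"],o["grip_width"])
print(delta((*toworld(0,.0322),.094),YW+np.pi))
print(slats("side"),slats("top"))
im=bot.camera("side"); cv2.imwrite("pics/s7.png",cv2.resize(im[60:300,220:460,::-1],None,fx=2.5,fy=2.5,interpolation=2))
```

```text
13.15 [0.46162327 0.05307489 0.15406774] [-0.00076376  0.03075734] [ 0.56151945  0.64811901 -1.83871295] 0.027705302827677858
(array([-0.015,  0.03 ,  1.201]), array([-0.009, -0.002,  0.009]))
[(0.88, array([-0.0005,  0.0326]), np.float64(0.066), np.float64(0.41)), (0.83, array([-0.0016, -0.0697]), np.float64(0.067), np.float64(0.11)), (0.64, array([-0.0008,  0.0326]), np.float64(0.087), np.float64(0.89))] []
```

View pics/s7.png

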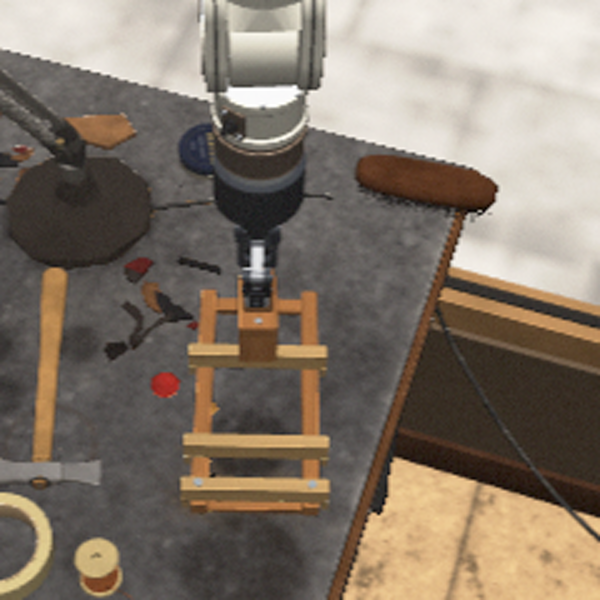

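slat1 now sits at rack y −0.0697 (wanted −0.069), and the gauge is over slat2 at about (257,345) in the crop. Lower and draw.

Request:
{"name": "drive_tool", "arguments": {"rows": [{"dx":0,"dy":0.03,"dz":0.2,"wx":0,"wy":0,"wz":0,"hand":10},{"dx":0,"dy":0.03,"dz":0.5,"wx":0,"wy":0,"wz":0,"hand":10},{"dx":0,"dy":0.03,"dz":0.8,"wx":0,"wy":0,"wz":0,"hand":10},{"dx":0,"dy":0.03,"dz":1.05,"wx":0,"wy":0,"wz":0,"hand":10},{"dx":0,"dy":0.03,"dz":1.2,"wx":0,"wy":0,"wz":0,"hand":10},{"dx":0,"dy":0.03,"dz":1.2,"wx":0,"wy":0,"wz":0,"hand":10}]}}

```text
clock: 14.0
eef_pos: [0.4605, 0.0548, 0.093]
tool_rot: [-0.026, 1.0, -0.0, -0.001]
ft_force: [-1.1, 0.0, -0.4]
grip_width: 0.0274
grasp_force: 58.9
```

Request:
{"name": "drive_tool", "arguments": {"rows": [{"dx":0,"dy":-0.05,"dz":0,"wx":0,"wy":0,"wz":0,"hand":10},{"dx":0,"dy":-0.13,"dz":0,"wx":0,"wy":0,"wz":0,"hand":10},{"dx":0,"dy":-0.22,"dz":0,"wx":0,"wy":0,"wz":0,"hand":10},{"dx":0,"dy":-0.31,"dz":0,"wx":0,"wy":0,"wz":0,"hand":10},{"dx":0,"dy":-0.4,"dz":0,"wx":0,"wy":0,"wz":0,"hand":10},{"dx":0,"dy":-0.5,"dz":0,"wx":0,"wy":0,"wz":0,"hand":10},{"dx":0,"dy":-0.6,"dz":0,"wx":0,"wy":0,"wz":0,"hand":10},{"dx":0,"dy":-0.7,"dz":0,"wx":0,"wy":0,"wz":0,"hand":10},{"dx":0,"dy":-0.8,"dz":0,"wx":0,"wy":0,"wz":0,"hand":10},{"dx":0,"dy":-0.9,"dz":0,"wx":0,"wy":0,"wz":0,"hand":10},{"dx":0,"dy":-1.0,"dz":0,"wx":0,"wy":0,"wz":0,"hand":10},{"dx":0,"dy":-1.08,"dz":0,"wx":0,"wy":0,"wz":0,"hand":10},{"dx":0,"dy":-1.13,"dz":0,"wx":0,"wy":0,"wz":0,"hand":10},{"dx":0,"dy":-1.15,"dz":0,"wx":0,"wy":0,"wz":0,"hand":10},{"dx":0,"dy":-1.15,"dz":0,"wx":0,"wy":0,"wz":0,"hand":10}]}}

```text
clock: 15.5
eef_pos: [0.4645, -0.0027, 0.0943]
tool_rot: [-0.026, 1.0, -0.0, -0.0]
ft_force: [0.1, 2.2, -1.0]
grip_width: 0.0277
grasp_force: 58.6
```

Run:
```python
from h import *
o=bot.get_obs();print(o["clock"],o["eef_pos"],torack(o["eef_pos"]),o["ft_force"],o["grip_width"])
print(delta((*toworld(0,-.0315),.094),YW+np.pi))
```

```text
15.5 [ 0.46445432 -0.00272012  0.09426179] [-0.00086451 -0.02510935] [ 0.13380862  2.18122981 -1.03079312] 0.027699884293179267
(array([-0.017, -0.128,  0.005]), array([-0.005, -0.005,  0.004]))
```

Predicted contact is 6.4 mm on. Fine steps follow.

Request:
{"name": "drive_tool", "arguments": {"rows": [{"dx":0,"dy":-0.04,"dz":0,"wx":0,"wy":0,"wz":0,"hand":10},{"dx":0,"dy":-0.08,"dz":0,"wx":0,"wy":0,"wz":0,"hand":10},{"dx":0,"dy":-0.1,"dz":0,"wx":0,"wy":0,"wz":0,"hand":10}]}}

```text
clock: 15.8
eef_pos: [0.4647, -0.0075, 0.0942]
tool_rot: [-0.027, 1.0, 0.0, -0.0]
ft_force: [0.6, 2.3, -0.9]
grip_width: 0.0277
grasp_force: 58.6
```

Request:
{"name": "drive_tool", "arguments": {"rows": [{"dx":0,"dy":-0.01,"dz":0,"wx":0,"wy":0,"wz":0,"hand":10},{"dx":0,"dy":-0.02,"dz":0,"wx":0,"wy":0,"wz":0,"hand":10}]}}

```text
clock: 16.0
eef_pos: [0.4647, -0.0084, 0.0942]
tool_rot: [-0.027, 1.0, 0.0, -0.0]
ft_force: [-0.1, 2.7, -0.9]
grip_width: 0.0273
grasp_force: 58.6
```

Request:
{"name": "drive_tool", "arguments": {"rows": [{"dx":0,"dy":-0.01,"dz":0,"wx":0,"wy":0,"wz":0,"hand":10},{"dx":0,"dy":-0.02,"dz":0,"wx":0,"wy":0,"wz":0,"hand":10}]}}

```text
clock: 16.2
eef_pos: [0.4648, -0.0092, 0.0942]
tool_rot: [-0.027, 1.0, 0.0, -0.0]
ft_force: [-0.7, 2.8, -1.3]
grip_width: 0.0274
grasp_force: 58.5
```

Run:
```python
from h import *
o=bot.get_obs();print(o["clock"],o["eef_pos"],torack(o["eef_pos"]),o["ft_force"],o["grip_width"])
print(slats("side"))
```

```text
16.2 [ 0.46479926 -0.00922697  0.09424113] [-0.00086149 -0.03162534] [-0.70768585  2.75997625 -1.27452354] 0.02743214695902369
[(0.94, array([-0.0024, -0.0225]), np.float64(0.073), np.float64(0.92)), (0.93, array([-0.0002, -0.0697]), np.float64(0.068), np.float64(0.11))]
```

Contact region reached: the gauge is at −0.0316, with slat2 about 46 mm from slat1 (−0.0236 and −0.0697). Centre, lift, and carry to the clear bench left of the rack.

Request:
{"name": "drive_tool", "arguments": {"rows": [{"dx":0,"dy":0.08,"dz":0,"wx":0,"wy":0,"wz":0,"hand":10},{"dx":0,"dy":0.16,"dz":0,"wx":0,"wy":0,"wz":0,"hand":10},{"dx":0,"dy":0.16,"dz":-0.2,"wx":0,"wy":0,"wz":0,"hand":10},{"dx":0,"dy":0.16,"dz":-0.6,"wx":0,"wy":0,"wz":0,"hand":10},{"dx":0,"dy":0.16,"dz":-1.0,"wx":0,"wy":0,"wz":0,"hand":10},{"dx":0,"dy":0.3,"dz":-1.4,"wx":0,"wy":0,"wz":0,"hand":10},{"dx":0,"dy":0.6,"dz":-1.6,"wx":0,"wy":0,"wz":0,"hand":10},{"dx":0,"dy":1.2,"dz":-1.6,"wx":0,"wy":0,"wz":0,"hand":10},{"dx":0,"dy":1.8,"dz":-1.6,"wx":0,"wy":0,"wz":0,"hand":10},{"dx":0,"dy":2.4,"dz":-1.6,"wx":0,"wy":0,"wz":0,"hand":10},{"dx":0,"dy":3.0,"dz":-1.6,"wx":0,"wy":0,"wz":0,"hand":10},{"dx":0,"dy":3.6,"dz":-1.6,"wx":0,"wy":0,"wz":0,"hand":10},{"dx":0,"dy":4.1,"dz":-1.5,"wx":0,"wy":0,"wz":0,"hand":10},{"dx":0,"dy":4.4,"dz":-1.2,"wx":0,"wy":0,"wz":0,"hand":10},{"dx":0,"dy":4.5,"dz":-0.8,"wx":0,"wy":0,"wz":0,"hand":10},{"dx":0,"dy":4.53,"dz":-0.4,"wx":0,"wy":0,"wz":0,"hand":10},{"dx":0,"dy":4.53,"dz":-0.1,"wx":0,"wy":0,"wz":0,"hand":10},{"dx":0,"dy":4.53,"dz":0.1,"wx":0,"wy":0,"wz":0,"hand":10},{"dx":0,"dy":4.53,"dz":0.16,"wx":0,"wy":0,"wz":0,"hand":10},{"dx":0,"dy":4.53,"dz":0.16,"wx":0,"wy":0,"wz":0,"hand":10}]}}

```text
clock: 18.3
eef_pos: [0.4531, 0.2167, 0.0866]
tool_rot: [-0.026, 1.0, -0.0, 0.0]
ft_force: [0.1, -0.1, -1.3]
grip_width: 0.0274
grasp_force: 58.9
```

Run:
```python
from h import *
o=bot.get_obs();print(o["clock"],o["eef_pos"],torack(o["eef_pos"]),o["ft_force"],o["tool_rot"])
print(slats("side"),slats("top"))
T=R.from_quat(o["tool_rot"]); print("rotvec to upright",delta(o["eef_pos"],YW+np.pi)[1])
```

```text
18.3 [0.45309542 0.21667502 0.08655951] [-0.0006948   0.19457957] [ 0.14223665 -0.07068009 -1.27153926] [-2.64621453e-02  9.99649814e-01 -7.12031998e-05  2.78872584e-06]
[(0.92, array([-0.0001, -0.0699]), np.float64(0.05), np.float64(0.16)), (0.67, array([-0.    , -0.0226]), np.float64(0.072), np.float64(0.14))] [(0.86, array([-0.0013, -0.0698]), np.float64(0.051), np.float64(0.09)), (0.79, array([-0.0009, -0.0236]), np.float64(0.055), np.float64(0.09))]
rotvec to upright [0.008 0.019 0.004]
```

Request:
{"name": "drive_tool", "arguments": {"rows": [{"dx":0,"dy":0,"dz":0.02,"wx":0,"wy":0,"wz":0,"hand":10},{"dx":0,"dy":0,"dz":0.04,"wx":0,"wy":0,"wz":0,"hand":10},{"dx":0,"dy":0,"dz":0.04,"wx":0,"wy":0,"wz":0,"hand":10}]}}

```text
clock: 18.8
eef_pos: [0.4529, 0.2167, 0.0844]
tool_rot: [-0.027, 1.0, 0.0, -0.0]
ft_force: [0.5, 0.6, -0.7]
grip_width: 0.0275
grasp_force: 58.9
```

Both views put slat1 at −0.070 and slat2 at −0.023, so both gaps are good. Lowering to feel the bench.

Request:
{"name": "drive_tool", "arguments": {"rows": [{"dx":0,"dy":0,"dz":0.02,"wx":0,"wy":0,"wz":0,"hand":10},{"dx":0,"dy":0,"dz":0.02,"wx":0,"wy":0,"wz":0,"hand":10}]}}

```text
clock: 19.0
eef_pos: [0.4531, 0.2168, 0.0838]
tool_rot: [-0.027, 1.0, 0.0, 0.0]
ft_force: [-1.1, -1.2, 2.8]
grip_width: 0.0277
grasp_force: 59.4
```

Request:
{"name": "drive_tool", "arguments": {"rows": [{"dx":0,"dy":0,"dz":0.02,"wx":0,"wy":0,"wz":0,"hand":10},{"dx":0,"dy":0,"dz":0.02,"wx":0,"wy":0,"wz":0,"hand":10}]}}

```text
clock: 19.2
eef_pos: [0.4532, 0.2168, 0.0838]
tool_rot: [-0.027, 1.0, 0.0, 0.0]
ft_force: [-2.5, -1.9, 10.0]
grip_width: 0.0274
grasp_force: 60.4
```

The soles are on the bench (10 N). Ease off, release, and rise straight up.

Request:
{"name": "drive_tool", "arguments": {"rows": [{"dx":0,"dy":0,"dz":-0.02,"wx":0,"wy":0,"wz":0,"hand":10},{"dx":0,"dy":0,"dz":-0.02,"wx":0,"wy":0,"wz":0,"hand":35},{"dx":0,"dy":0,"dz":-0.02,"wx":0,"wy":0,"wz":0,"hand":50},{"dx":0,"dy":0,"dz":-0.02,"wx":0,"wy":0,"wz":0,"hand":80},{"dx":0,"dy":0,"dz":-0.02,"wx":0,"wy":0,"wz":0,"hand":80},{"dx":0,"dy":0,"dz":-0.02,"wx":0,"wy":0,"wz":0,"hand":80},{"dx":0,"dy":0,"dz":-0.02,"wx":0,"wy":0,"wz":0,"hand":80},{"dx":0,"dy":0,"dz":-0.2,"wx":0,"wy":0,"wz":0,"hand":80},{"dx":0,"dy":0,"dz":-0.6,"wx":0,"wy":0,"wz":0,"hand":80},{"dx":0,"dy":0,"dz":-1.2,"wx":0,"wy":0,"wz":0,"hand":80},{"dx":0,"dy":0,"dz":-1.8,"wx":0,"wy":0,"wz":0,"hand":80},{"dx":0,"dy":0,"dz":-2.4,"wx":0,"wy":0,"wz":0,"hand":80},{"dx":0,"dy":0,"dz":-2.8,"wx":0,"wy":0,"wz":0,"hand":80},{"dx":0,"dy":0,"dz":-3.0,"wx":0,"wy":0,"wz":0,"hand":80},{"dx":0,"dy":0,"dz":-3.0,"wx":0,"wy":0,"wz":0,"hand":80},{"dx":0,"dy":0,"dz":-3.0,"wx":0,"wy":0,"wz":0,"hand":80}]}}

```text
clock: 20.8
eef_pos: [0.4526, 0.2166, 0.2316]
tool_rot: [-0.027, 1.0, -0.0, -0.001]
ft_force: [0.2, 0.8, -0.0]
grip_width: 0.08
grasp_force: 0.0
```

Run:
```python
from h import *
o=bot.get_obs();print(o["clock"],o["eef_pos"],o["ft_force"],o["grip_width"])
print(slats("side"))
g=bot.outline_of("side","gauge")[0]; x,f=fit([("side",g["region"])],gaugeboxes,np.r_[.453,.217,YW]); print("gauge",g["score"],x,torack(x),f)
im=bot.camera("side"); cv2.imwrite("pics/s8.png",cv2.resize(im[60:300,220:460,::-1],None,fx=2.5,fy=2.5,interpolation=2))
```

```text
20.8 [0.45259007 0.21656253 0.23164612] [ 0.21039192  0.82297303 -0.04979414] 0.07995684017923914
[(0.73, array([-0.0002, -0.07  ]), np.float64(0.049), np.float64(0.14)), (0.55, array([-0.0008, -0.0242]), np.float64(0.07), np.float64(0.14))]
gauge 0.73 [0.45078791 0.2177825  0.07017503] [-0.00294101  0.19580662] 0.14485395818078267
```

View pics/s8.png

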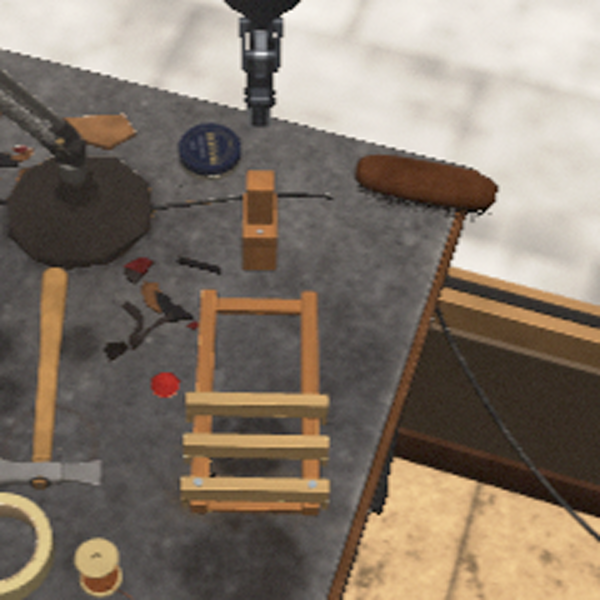

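The slats are evenly spaced, the gauge stands upright left of the rack at crop (260,220), and the gripper is clear. Handing in.

```bash
python3 -c "
from workcell import bot
print(bot.job_done())"
```

```text
the job is handed in; nothing more can be done
None
```

The job is handed in (no verdict was returned): by camera, slat1 sits about 45 mm from the fixed slat and slat2 about 46 mm from slat1 (wanted 46 each), and the gauge stands upright on the bench left of the rack with the gripper clear.

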